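# Find and mark the high spot of a cast wheel on the truing stand

### The job

Move whatever work is lying on the cast wheel into the steel tray, then push the indicator's sprung lever down until its detent holds it, which brings the plunger against the rim. Crank the wheel round to find its high spot and leave it there, with the dial pointer at the highest reading it can give, then lay the dark steel marker block flat on the wheel, right beside the plunger tip. Do not knock the indicator, and leave everything else on the bench where it is.

Things in the scene. Friction and masses are not known exactly. Their poses are not given: they have to be found in the camera images.
- stand: grey cast truing stand, fixed to the bench, base plate 150 x 320 x 14 mm. Origin on the bench directly below the wheel's spindle, z up; the indicator lies towards the stand's -y and the lever on its -x side beside the indicator.
- wheel_top (a point): point on the spindle axis at the height of the wheel's flat top, 60 mm above the bench. The cast aluminium wheel, 180 mm across and 24 mm thick, is mounted some millimetres off centre in a direction that differs at every start and that only the indicator shows; it turns with the crank above it. A hub (13 mm radius) stands in the middle of the wheel up to the crank arm, 91 mm above the bench
- crank (a joint): angle of crank and wheel about the vertical spindle, rad, growing anticlockwise from above; at 0 the crank knob points along the stand's -y, straight at the indicator. Turns freely either way, several turns, against light friction (about 2 N at the knob), and stays where it is left
- knob_top (a point): centre of the top of the crank's wooden knob: an upright cylinder 20 mm in diameter and 34 mm tall (91 to 125 mm above the bench) that spins freely on its own pin, 55 mm from the spindle axis; the crank arm (16 mm wide) runs just under it, 83 to 91 mm above the bench
- lever (a joint): angle of the indicator's sprung lever, rad: 0 raised (springs back there), 0.52 fully down, horizontal, against its stop. Past about 0.40 the detent pulls it home and holds it. Pressing takes up to about 12 N at the pad. As it goes down the indicator slides 26 mm towards the wheel
- lever_pad (a point): centre of the upper face of the black pad (24 mm wide, 36 mm long) at the free end of the lever. The lever turns about a level axis along the stand's x, at stand x -65, y -130, z 50 mm; the pad is 105 mm from that axis on the -y side. The face is about 105 mm above the bench when raised and 57 mm when down
- plunger_tip (a point): rounded tip of the indicator's sprung plunger, 48 mm above the bench, pointing along the stand's +y at the spindle axis: 110 mm from it when the lever is up; 85 to 95 mm, riding on the rim, when the lever is down
- pointer (a joint): reading of the dial pointer, rad, clockwise from above: 0 with the plunger fully out, 0.4 rad per millimetre that the plunger is pushed in. The higher the rim at the tip, the greater the reading; over a turn it rises and falls once, by about 3.5 rad, nearly as a sine of the crank angle, the high spot giving the greatest
- indicator: dial indicator, round steel body 62 mm in diameter lying face up (top 67 mm above the bench) on a slide; its origin is on bench level below the dial centre, 187 mm from the spindle axis with the lever up. Delicate: never push on it with more than 10 N
- tray: fixed steel tray, open on top, outside 180 (x) x 250 (y) x 30 mm, walls and floor 5 mm; origin at the centre of its underside
- clamp: wooden ring clamp with a steel band, a 100 x 24 x 22 mm bar, may lie on the wheel; origin at the centre of its underside, x along its length
- bar: square brass bar, 80 x 18 x 20 mm (tall 20), may lie on the wheel; origin at the centre of its underside, x along its length
- wax: reddish-brown carving wax block, 66 x 32 x 24 mm, may lie on the wheel; origin at the centre of its underside, x along its length
- marker: dark steel marker block, 64 x 34 mm, 28 mm tall, about 0.35 kg, lying on the bench on the stand's indicator side; origin at the centre of its underside, x along its length
- jar: small amber glass jar, 48 mm across, 58 mm tall; bystander
- coil: flat brass wire ring, 84 mm across; bystander
- hammer: bench hammer, 170 mm; bystander
- charcoal: pale round soldering block, 90 mm across, 22 mm tall; bystander
- pliers: yellow-handled pliers, 130 mm; bystander
- parts_box: white two-part box, 100 x 70 x 26 mm; bystander
- file: file with wooden handle, 140 mm; bystander

How it is judged:
On the way, in this order (a step that is already met when the one before it is completed fails the run):
1. the work that lay on the wheel is in the tray (x of clamp in the frame of tray between -0.09 and 0.09 m and y of clamp in the frame of tray between -0.125 and 0.125 m and height (world z) of each of clamp, bar, wax below 0.045 m and linear speed of each of clamp, bar, wax below 0.05 m/s and x of bar in the frame of tray between -0.09 and 0.09 m and y of bar in the frame of tray between -0.125 and 0.125 m and x of wax in the frame of tray between -0.09 and 0.09 m and y of wax in the frame of tray between -0.125 and 0.125 m and contact force between the fingers and clamp below 0.3 N and contact force between the fingers and bar below 0.3 N and contact force between the fingers and wax below 0.3 N), for 0.2 s.
2. the lever is down and its detent holds it, untouched (value of joint lever above 0.47 rad and contact force between the fingers and stand below 0.3 N), for 0.3 s.
3. the wheel stands with its high spot at the plunger, the crank let go (all of step 2 and value of joint pointer above 3.85 rad and velocity of joint crank between -0.05 and 0.05 rad/s), for 0.3 s.
4. the marker block lies on the wheel beside the plunger tip, released (value of joint pointer above 3.85 rad and velocity of joint crank between -0.05 and 0.05 rad/s and horizontal distance between marker and plunger_tip below 0.045 m and height (world z) of marker between 0.052 and 0.068 m and angle between marker's own z axis and vertical below 0.15 rad and linear speed of marker below 0.03 m/s and contact force between the fingers and marker below 0.3 N), for 0.3 s.
At the end, for the whole second after the job is handed in: every item that lay on the wheel is at rest inside the tray's walls; the lever is latched (above 0.47 rad); the pointer is within 0.2 rad (0.5 mm) of its highest possible reading and the wheel still; the marker lies flat on the wheel, its centre within 45 mm of the plunger tip seen from above (x of clamp in the frame of tray between -0.09 and 0.09 m and y of clamp in the frame of tray between -0.125 and 0.125 m and height (world z) of each of clamp, bar, wax below 0.045 m and linear speed of each of clamp, bar, wax below 0.05 m/s and x of bar in the frame of tray between -0.09 and 0.09 m and y of bar in the frame of tray between -0.125 and 0.125 m and x of wax in the frame of tray between -0.09 and 0.09 m and y of wax in the frame of tray between -0.125 and 0.125 m and value of joint lever above 0.47 rad and value of joint pointer above 3.85 rad and velocity of joint crank between -0.05 and 0.05 rad/s and horizontal distance between marker and plunger_tip below 0.045 m and height (world z) of marker between 0.052 and 0.068 m and angle between marker's own z axis and vertical below 0.15 rad and linear speed of marker below 0.03 m/s); the robot touches nothing.
It fails at once if one of the bystanders was moved by more than 3 cm (distance of any of jar, coil, hammer, charcoal, pliers, parts_box, file from where it was at the start of the episode above 0.03 m).
It fails at once if the indicator was pushed with more than 10 N (contact force between the fingers and indicator above 10 N).
Of clamp, bar, wax only 2 to 3 are there at a start; the rules pass over those that are not, and their reading is None.
At some moment in a run one of marker may be knocked a few centimetres aside while the robot is not near it.
Once in a run the grip may slacken for a moment while it holds something.
It also fails if it takes over 208 s, if anything falls off the work surface, if the arm or the gripper's body presses on something with over 40 N, if the wrist force passes 120 N, or if a joint passes its speed limit or range.

### The arm

A 7-joint arm with a two-finger parallel gripper is mounted at the origin on the work surface. World frame = base frame: x ahead of the robot, y to its left, z up, the work surface at z = 0. Lengths are in m, angles in rad, forces in N, time in s.
With the tool pointing down it reaches from about 0.35 to 0.9 m from the base axis. Payload 8.1 kg.
Tool frame: the origin (TCP) lies at the very end of the fingers, on their centre line; the grasp point (between the pads) lies arm.grip_point_offset behind it (arm.grip_point_offset is the distance from the TCP to the grasp point, in m); z points along the fingers, y is the line along which they close (so a half turn about z gives the same grasp; the last joint's range is limited). The gripper opens to 92 mm and grips with 3 to 60 N. Pads are 19 mm wide; open, the fingers measure 130 mm over their backs; the gripper's body (75 mm by 190 mm) begins 47 mm behind the grasp point.
Start: joints at [-1.39, 0.434, 0.025, 1.573, -0.012, 1.134, -0.075], TCP at [0.175, 0.6, 0.227] pointing down, gripper open.
Joint ranges: [-2.62, 2.62], [-0.44, 2.09], [-1.27, 1.32], [0.08, 2.57], [-1.32, 4.46], [0.12, 2], [-2.74, 2.74]. Speed limits (rad/s): [2.22, 2.22, 3.01, 3.01, 3.14, 3.14, 3.14].

### API

Orientations are given as a rotation vector (axis times angle).
In Python, from cell import arm gives the robot as it stands. The module is installed in compiled form; this text tells all that it offers.
- The arm moves only by the shell command python3 -m creep 'ROWS' [OPENING] [FORCE]. ROWS is JSON, a list of rows, each a list of 6 numbers: the shift along the tool's x, y, z scaled (see below), then the turn, a rotation vector about the tool's x, y, z scaled (see below). A call has 1 to 20 rows; each row shifts and turns the commanded pose from where the row before left it, along the tool's axes as they then stand; what a row does not reach is not made up. The controller multiplies each number of a shift by 0.4 m and each number of a turn by 120 degrees. A row lasts 1/12 s, in which the tool goes at most 41.7 mm and 7.16 degrees, less where a joint would pass 70% of its speed; a pose out of reach is approached as far as the arm can. A call with a number of a shift or a turn outside -1 to 1 is refused whole. A call with a gripper value outside its range is refused whole. OPENING is the closure, from -1 (fully open) to 1 (shut), set as the call begins (- or left out, the last holds). The fingers move at their own pace and stop on an object; FORCE is the grip in N (left out, the last holds). Time passes only in rows, so rows that do not move let the fingers close. It gives the time, the measured TCP pose, the force, the opening and the grip force at its end, in the units of the state.
- arm.observe(): the state, without advancing time (a new reading comes with each control period).
- arm.get_image(name): name is "scene" or "top" or "wrist"; returns a dict with "frame" (480x640x3 uint8, red, green, blue), "intrinsics" (3x3 intrinsics, pixels), "rvec" (rotation vector, rad) and "tvec" (3), from world to camera coordinates, as OpenCV has them; the wrist camera has in their place "mount" (4x4, takes a point from camera to tool coordinates, whose origin is the TCP and whose axes are the flange's). Camera axes: x right, y down, z forward; pixel columns grow to the right and rows downward; lengths in m; the calibration is good to about 2 mm. A picture is of the moment at which its call begins: read the wrist's pose just before it. There is no depth.
- arm.sign_off(): hands the job in; it is judged then, once.
The state is a dict: "clock": time; "joints": joint angles; "dq": joint speeds; "joint_efforts": joint torques, N m; "position": TCP position; "ee_rot": TCP orientation; "force": force on the tool from outside, world axes, zero at the start; "ft_torque": the same for the moment, N m; "width": opening from 0.0 (shut) to 1.0 (fully open); "gripper_force": force on a finger pad.
Only numpy, scipy, OpenCV 4.12 (cv2) and the standard library are available. Lean on these libraries where they do the work, as an engineer would, in place of code of your own. Each camera call takes 0.05 s, during which the arm holds its last target. There are 200 camera calls.

## Working session

There is one attempt and no reset: what is moved stays moved. The work goes in short steps, Python scripts to look and compute and a shell command to move; the robot and the scene stay as the last step left them, time stands still between calls to the robot, and variables do not carry over. Pictures are saved under pics/ and viewed, at most 14 in all, crops included, and the job is handed in when it is done.

```bash
mkdir -p pics; cat > h.py <<'E'
import numpy as np, cv2, json
from cell import arm
from scipy.spatial.transform import Rotation as R
def cam(name):
    o=arm.observe(); im=arm.get_image(name); K=np.array(im["intrinsics"])
    if name=="wrist":
        T=np.eye(4);T[:3,:3]=R.from_rotvec(o["ee_rot"]).as_matrix();T[:3,3]=o["position"]
        M=T@np.array(im["mount"]); Rcw=M[:3,:3]; c=M[:3,3]
    else:
        Rcw=cv2.Rodrigues(np.array(im["rvec"],float))[0].T; c=-Rcw@np.array(im["tvec"],float).ravel()
    return im["frame"],K,Rcw,c
def save(name,fn):
    f,K,Rc,c=cam(name); cv2.imwrite("pics/"+fn+".png",f[:,:,::-1]); np.savez("pics/"+fn+".npz",f=f,K=K,R=Rc,c=c); return f,K,Rc,c
def load(fn):
    d=np.load("pics/"+fn+".npz"); return d["f"],d["K"],d["R"],d["c"]
def ray(v,px,z):
    f,K,Rc,c=v; d=Rc@np.linalg.solve(K,[px[0],px[1],1.]); return c+d*(z-c[2])/d[2]
def proj(v,p):
    f,K,Rc,c=v; q=K@(Rc.T@(np.array(p)-c)); return q[:2]/q[2]
E
python3 - <<'E'
from h import *
for n in("top","scene"):
    v=save(n,n+"0"); print(n,v[3].round(3),v[1].round(1).tolist())
o=arm.observe(); print(o, arm.grip_point_offset); print(R.from_rotvec(o["ee_rot"]).as_matrix().round(3))
E
```

```text
top [0.423 0.006 1.211] [[562.7, 0.0, 312.6], [0.0, 562.7, 239.6], [0.0, 0.0, 1.0]]
scene [1.042 0.666 1.19 ] [[557.2, 0.0, 333.0], [0.0, 557.2, 240.6], [0.0, 0.0, 1.0]]
{'clock': 0.1, 'joints': array([-1.38959695,  0.43514581,  0.02498641,  1.57397165, -0.01160772,
        1.13401359, -0.07510048]), 'dq': array([-0.00078571, -0.00027309, -0.00022717, -0.00214603,  0.00095568,
        0.00030549, -0.00217724]), 'joint_efforts': array([ 2.68257223e-03, -6.69132757e+01,  9.88155194e-01, -3.15145004e+01,
       -6.04235474e-02,  3.74114478e-02,  4.07876007e-05]), 'position': array([0.17493283, 0.59955518, 0.22604159]), 'ee_rot': array([-4.44417439e-01, -3.10992588e+00,  2.18550855e-03]), 'force': array([ 0.23277838, -0.0303112 ,  0.44484453]), 'ft_torque': array([ 0.00386844, -0.03113911,  0.02320375]), 'gripper_force': 0.0, 'width': 1.0042887561972014} 0.0188
[[-0.96   0.28  -0.   ]
 [ 0.28   0.96  -0.001]
 [-0.    -0.001 -1.   ]]
```

View pics/top0.png

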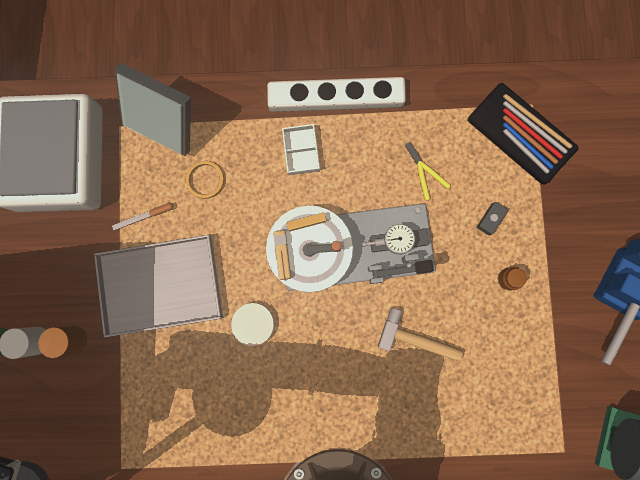

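View pics/scene0.png

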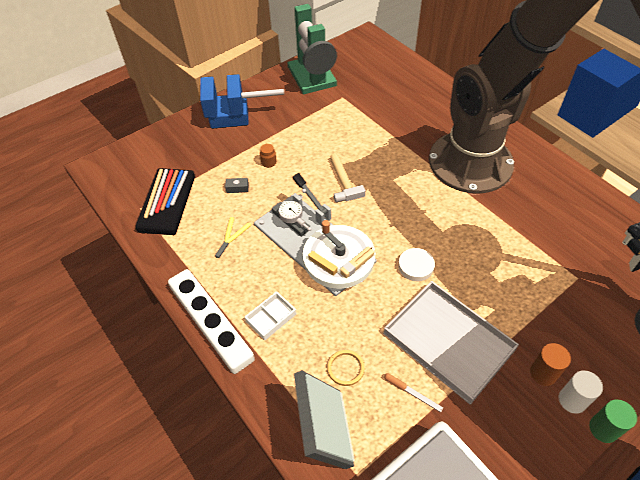

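The top view shows the wheel at about (310,248), with a banded bar at (282,255) and a plain bar at (308,222) lying on it. The knob is at (336,246), the dial at (400,239), the pad at (425,267), the marker at (492,218) and the tray at (160,285). I'll measure these now.

```bash
python3 - <<'E'
from h import *
v=load("top0"); f=v[0]
c=cv2.resize(f[195:300,255:445],None,fx=4.2,fy=4.2,interpolation=cv2.INTER_CUBIC); cv2.imwrite("pics/crop0.png",c[:,:,::-1])
print("dial",ray(v,(400,239),.067),"wheel",ray(v,(310,248),.06),"knob",ray(v,(336,246),.125),"pad",ray(v,(425,267),.105))
hsv=cv2.cvtColor(f,cv2.COLOR_RGB2HSV)
m=((hsv[...,2]<95)).astype(np.uint8); m[:, :470]=0;m[:, 515:]=0;m[:195]=0;m[240:]=0
cs=max(cv2.findContours(m,0,2)[0],key=cv2.contourArea); r=cv2.minAreaRect(cs); print(r)
b=cv2.boxPoints(r); B=np.array([ray(v,p,.028)[:2] for p in b]);print(B.round(3),B.mean(0), np.linalg.norm(B[0]-B[1]),np.linalg.norm(B[1]-B[2]))
for p in[(96,254),(210,235),(221,318),(104,336)]: print("tray",ray(v,p,.03).round(3))
E
```

```text
dial [ 0.55048468 -0.14172021  0.067     ] wheel [0.53786203 0.04243873 0.06      ] knob [ 0.53388209 -0.01016201  0.125     ] pad [ 0.48976864 -0.18319392  0.105     ]
((492.3076477050781, 218.03843688964844), (17.75040626525879, 32.44995880126953), 33.690067291259766)
[[ 0.577 -0.307]
 [ 0.633 -0.348]
 [ 0.611 -0.377]
 [ 0.555 -0.336]] [ 0.59382632 -0.34218436] 0.06977161252536129 0.03682307967465956
tray [0.541 0.5   0.03 ]
tray [0.575 0.256 0.03 ]
tray [0.399 0.233 0.03 ]
tray [0.368 0.48  0.03 ]
```

View pics/crop0.png

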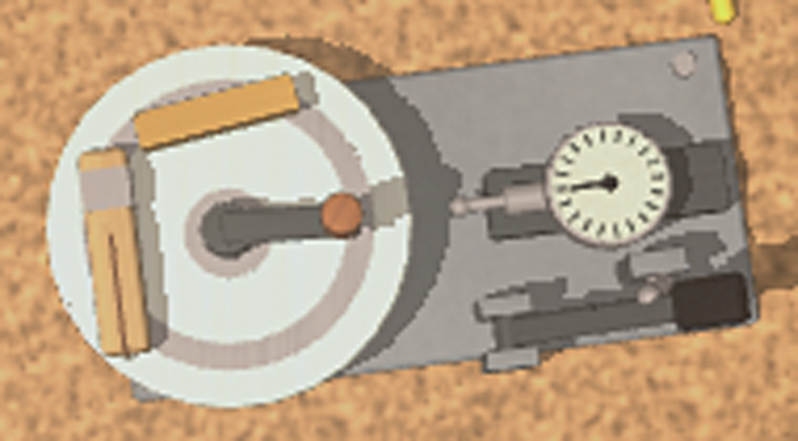

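The crop shows a plain brass bar centred at crop (219,112), the wooden clamp with its steel band at (114,252), the spindle at (228,229), the knob at (342,213) and the dial at (610,184). There is no wax block.

```bash
cat >> h.py <<'E'
def plan(p,yaw=None,mode="tr"):
    """p target xyz; yaw: angle(deg) of tool y axis in world (mod 180). tr = translate first"""
    o=arm.observe(); M=R.from_rotvec(o["ee_rot"]).as_matrix(); P=o["position"]
    cy=np.degrees(np.arctan2(M[1,1],M[0,1]))
    d=0 if yaw is None else (yaw-cy+90)%180-90
    def tr(M):
        s=M.T@(np.array(p)-P)/0.4; n=int(np.ceil(np.linalg.norm(s)/0.095)) or 1; print("shift %d x"%n,(s/n).round(4).tolist())
    if mode=="tr": tr(M)
    if yaw is not None:
        # level + yaw
        Mt=np.array([[np.sin(np.radians(cy+d)),np.cos(np.radians(cy+d)),0],[-np.cos(np.radians(cy+d)),np.sin(np.radians(cy+d)),0],[0,0,-1.]])
        r=R.from_matrix(M.T@Mt).as_rotvec(degrees=True)/120; n=int(np.ceil(np.linalg.norm(r)/0.057)) or 1
        print("turn %d x"%n,(r/n).round(4).tolist())
        if mode!="tr": tr(Mt)
    print("pos",P.round(4),"yaw",round(cy,1),"j",o["joints"].round(2),"t",round(o["clock"],2),"F",o["force"].round(1),"w",round(o["width"],3),"gf",round(o["gripper_force"],1))
E
python3 - <<'E'
from h import *
v=load("top0")
C=lambda x,y,z: ray(v,(255+(x+.5)/4.2-.5,195+(y+.5)/4.2-.5),z)[:2]
ang=lambda d: np.degrees(np.arctan2(d[1],d[0]))
sp=C(228,229,.091); dl=C(610,184,.067); kn=C(342,213,.125);tip=C(457,207,.048)
print("sp",sp,"dl",dl,np.linalg.norm(dl-sp),"yaw of -y",ang(dl-sp),"knob",kn,np.linalg.norm(kn-sp),ang(kn-sp),"tip",tip,np.linalg.norm(tip-sp))
pad=C(710,302,.105);u=(dl-sp)/np.linalg.norm(dl-sp);x=np.array([-u[1],u[0]]);print("pad",pad,(pad-sp)@x,(pad-sp)@-u)
for n,q,z in(("bar",[(134,115),(295,75),(302,105),(146,150)],.08),("clamp",[(80,152),(124,147),(148,352),(105,357)],.082)):
    B=np.array([C(*a,z) for a in q]); d=[np.linalg.norm(B[i]-B[i-1]) for i in range(4)]
    print(n,B.mean(0),np.round(d,3),"edge angles",ang(B[1]-B[0]),ang(B[2]-B[1]))
plan([.59,.05,.226],0)
E
```

```text
sp [0.53253937 0.04369233] dl [ 0.5516645 -0.14148  ] 0.18615736251667253 yaw of -y -84.10323681634472 knob [ 0.53517834 -0.01029267] 0.05404946446582743 -87.2014192317125 tip [ 0.54450372 -0.06822532] 0.11255534762742586
pad [ 0.49077026 -0.1806436 ] -0.06459555368176509 -0.21885768048113058
bar [0.59096188 0.04692293] [0.018 0.08  0.015 0.079] edge angles -77.58001889585574 -168.59223914943655
clamp [0.52409039 0.09896052] [0.1   0.021 0.1   0.021] edge angles -85.11896183523119 -174.4701127313993
shift 19 x [-0.0727, -0.0541, 0.0001]Traceback (most recent call last):
  File "<stdin>", line 11, in <module>
  File "h.py", line 31, in plan
    r=R.from_matrix(M.T@Mt).as_rotvec(degrees=True)/120; n=int(np.ceil(np.linalg.norm(r)/0.057)) or 1
      ~~~~~~~~~~~~~^^^^^^^^
  File "scipy/spatial/transform/_rotation.pyx", line 1143, in scipy.spatial.transform._rotation.Rotation.from_matrix
ValueError: Non-positive determinant (left-handed or null coordinate frame) in rotation matrix 0: [[-2.80086017e-01 -9.59974899e-01  1.25333436e-04]
 [-9.59973934e-01  2.80085916e-01  1.38759404e-03]
 [ 1.36715958e-03 -2.68328856e-04  9.99999029e-01]].
```

```bash
sed -i 's/Mt=.*/Mt=(lambda a: np.array([[-np.sin(a),np.cos(a),0],[np.cos(a),np.sin(a),0],[0,0,-1.]]))(np.radians(cy+d))/' h.py
python3 -c "
from h import *
plan([.591,.047,.15],12)"
```

```text
shift 19 x [-0.0729, -0.0544, 0.0101]
turn 10 x [-0.0001, 0.0, 0.0514]
pos [0.1749 0.5996 0.226 ] yaw 73.7 j [-1.39  0.44  0.02  1.57 -0.01  1.13 -0.08] t 0.1 F [ 0.2 -0.   0.4] w 1.004 gf 0.0
```

```bash

python3 -m creep '[[-0.073,-0.0544,0.01,0,0,0],[-0.073,-0.0544,0.01,0,0,0],[-0.073,-0.0544,0.01,0,0,0],[-0.073,-0.0544,0.01,0,0,0],[-0.073,-0.0544,0.01,0,0,0],[-0.073,-0.0544,0.01,0,0,0],[-0.073,-0.0544,0.01,0,0,0],[-0.073,-0.0544,0.01,0,0,0],[-0.073,-0.0544,0.01,0,0,0],[-0.073,-0.0544,0.01,0,0,0],[-0.073,-0.0544,0.01,0,0,0],[-0.073,-0.0544,0.01,0,0,0],[-0.073,-0.0544,0.01,0,0,0],[-0.073,-0.0544,0.01,0,0,0],[-0.073,-0.0544,0.01,0,0,0],[-0.073,-0.0544,0.01,0,0,0],[-0.073,-0.0544,0.01,0,0,0],[-0.073,-0.0544,0.01,0,0,0],[-0.073,-0.0544,0.01,0,0,0]]' 0.26 25
python3 -m creep '[[0,0,0,0,0,0.0514],[0,0,0,0,0,0.0514],[0,0,0,0,0,0.0514],[0,0,0,0,0,0.0514],[0,0,0,0,0,0.0514],[0,0,0,0,0,0.0514],[0,0,0,0,0,0.0514],[0,0,0,0,0,0.0514],[0,0,0,0,0,0.0514],[0,0,0,0,0,0.0514],[0,0,0,0,0,0]]'
python3 - <<'E'
from h import *
plan([.591,.047,.15],12)
save("wrist","w1"); 
E
```

```text
clock: 1.68
position: [0.5924, 0.0461, 0.1502]
ee_rot: [-0.444, -3.109, 0.0]
force: [1.1, 0.0, 0.5]
width: 0.363
gripper_force: 0.0
clock: 2.6
position: [0.5915, 0.048, 0.1503]
ee_rot: [-1.981, -2.437, 0.001]
force: [-0.6, -0.4, -0.6]
width: 0.369
gripper_force: 0.0
shift 1 x [-0.0021, -0.0018, 0.0008]
turn 1 x [-0.0004, 0.0001, -0.0018]
pos [0.5915 0.048  0.1503] yaw 11.8 j [-0.53  0.49  0.52  1.78 -0.29  0.95  0.31] t 2.6 F [-0.6 -0.4 -0.6] w 0.369 gf 0.0
```

View pics/w1.png

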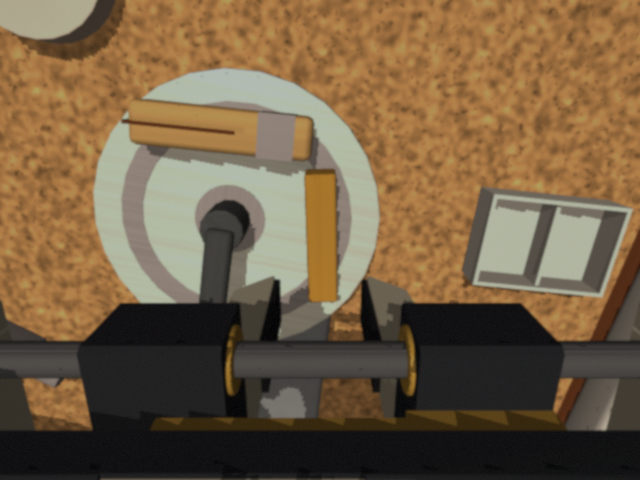

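The wrist view shows the bar at (321,235), centred between the fingers (inner edges at about x = 280 and 362). I'll go down and grasp it.

```bash

python3 -m creep '[[-0.002,-0.002,0.05,0,0,0],[0,0,0.055,0,0,0],[0,0,0.055,0,0,0],[0,0,0.05,0,0,0],[0,0,0,0,0,0],[0,0,0,0,0,0]]'
python3 -m creep '[[0,0,0,0,0,0],[0,0,0,0,0,0],[0,0,0,0,0,0],[0,0,0,0,0,0],[0,0,0,0,0,0],[0,0,0,0,0,0],[0,0,0,0,0,0],[0,0,0,0,0,0]]' 1 25
python3 -m creep '[[0,0,-0.05,0,0,0],[0,0,-0.07,0,0,0],[0,0,-0.07,0,0,0],[0,0,-0.07,0,0,0],[0,0,0,0,0,0]]'
python3 - <<'E'
from h import *
plan([.46,.325,.15])
E
```

```text
clock: 3.15
position: [0.5905, 0.0466, 0.0662]
ee_rot: [-1.972, -2.444, 0.003]
force: [0.9, -0.5, 1.1]
width: 0.368
gripper_force: 0.0
clock: 3.82
position: [0.5922, 0.0468, 0.0679]
ee_rot: [1.975, 2.442, 0.003]
force: [-1.3, 0.0, 6.8]
width: 0.196
gripper_force: 25.0
clock: 4.23
position: [0.594, 0.0466, 0.1761]
ee_rot: [1.973, 2.438, 0.009]
force: [0.7, -0.1, -1.4]
width: 0.195
gripper_force: 25.0
shift 9 x [0.0834, -0.0203, 0.0071]
pos [0.594  0.0466 0.1761] yaw 12.0 j [-0.54  0.46  0.53  1.75 -0.27  1.    0.3 ] t 4.23 F [ 0.7 -0.1 -1.4] w 0.195 gf 25.0
```

```bash

python3 -m creep '[[0.0834,-0.0203,0.007,0,0,0],[0.0834,-0.0203,0.007,0,0,0],[0.0834,-0.0203,0.007,0,0,0],[0.0834,-0.0203,0.007,0,0,0],[0.0834,-0.0203,0.007,0,0,0],[0.0834,-0.0203,0.007,0,0,0],[0.0834,-0.0203,0.007,0,0,0],[0.0834,-0.0203,0.007,0,0,0],[0.0834,-0.0203,0.007,0,0,0],[0,0,0,0,0,0],[0,0,0,0,0,0]]'
python3 -m creep '[[0,0,0.08,0,0,0],[0,0,0.08,0,0,0],[0,0,0.08,0,0,0],[0,0,0.07,0,0,0],[0,0,0.018,0,0,0],[0,0,0.006,0,0,0],[0,0,0,0,0,0]]'
python3 - <<'E'
from h import *
plan([.46,.325,.014])
E
```

```text
clock: 5.15
position: [0.455, 0.3274, 0.1447]
ee_rot: [-1.969, -2.447, 0.002]
force: [-0.0, -0.6, -1.3]
width: 0.194
gripper_force: 25.0
clock: 5.73
position: [0.457, 0.3233, 0.0119]
ee_rot: [-1.978, -2.441, 0.003]
force: [-0.6, 0.4, -2.3]
width: 0.194
gripper_force: 25.0
shift 1 x [0.0027, 0.0081, -0.0053]
pos [0.457  0.3233 0.0119] yaw 12.0 j [-0.98  0.62  0.38  1.96 -0.38  0.63 -0.15] t 5.73 F [-0.6  0.4 -2.3] w 0.194 gf 25.0
```

```bash

python3 -m creep '[[0,0,0,0,0,0],[0,0,0,0,0,0],[0,0,0,0,0,0],[0,0,0,0,0,0]]' 0.26
python3 -m creep '[[0,0,-0.05,0,0,0],[0,0,-0.08,0,0,0],[0,0,-0.08,0,0,0],[0,0,-0.08,0,0,0],[0,0,-0.06,0,0,0],[0,0,0,0,0,0],[0,0,0,0,0,0]]'
python3 - <<'E'
from h import *
plan([.524,.099,.15],94.9)
v=save("top","top1"); f=v[0]
c=cv2.resize(f[195:345,90:360],None,fx=2.9,fy=2.9,interpolation=cv2.INTER_CUBIC); cv2.imwrite("pics/crop1.png",c[:,:,::-1])
E
```

```text
clock: 6.07
position: [0.4575, 0.3252, 0.0125]
ee_rot: [1.976, 2.442, 0.002]
force: [0.9, 0.4, -0.6]
width: 0.364
gripper_force: 0.0
clock: 6.65
position: [0.4578, 0.3258, 0.1535]
ee_rot: [1.975, 2.443, 0.006]
force: [0.4, 0.8, -1.3]
width: 0.372
gripper_force: 0.0
shift 7 x [-0.0842, 0.0062, 0.0011]
turn 13 x [0.0001, 0.0, -0.0531]
pos [0.4578 0.3258 0.1535] yaw 12.1 j [-1.07  0.43  0.5   1.85 -0.25  0.92 -0.25] t 6.65 F [ 0.4  0.8 -1.3] w 0.372 gf 0.0
```

View pics/crop1.png

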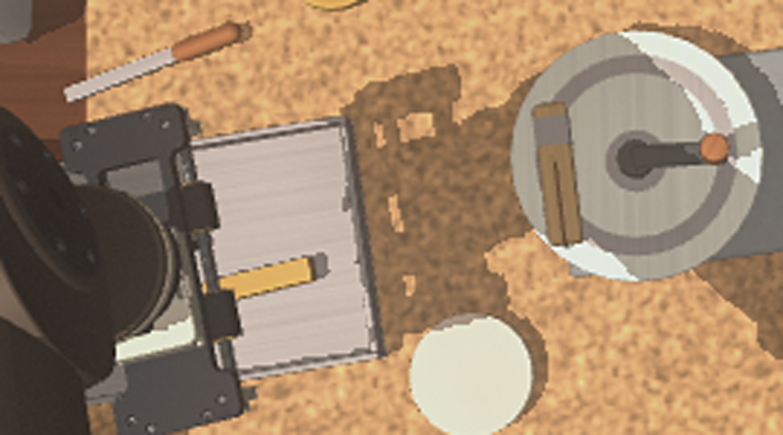

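The bar lies in the tray at about (265,278), and the clamp hasn't moved, at (557,173). I'll fetch the clamp next.

```bash

python3 -m creep '[[-0.0842,0.006,0.001,0,0,0],[-0.0842,0.006,0.001,0,0,0],[-0.0842,0.006,0.001,0,0,0],[-0.0842,0.006,0.001,0,0,0],[-0.0842,0.006,0.001,0,0,0],[-0.0842,0.006,0.001,0,0,0],[-0.0842,0.006,0.001,0,0,0],[0,0,0,0,0,-0.0531],[0,0,0,0,0,-0.0531],[0,0,0,0,0,-0.0531],[0,0,0,0,0,-0.0531],[0,0,0,0,0,-0.0531],[0,0,0,0,0,-0.0531],[0,0,0,0,0,-0.0531],[0,0,0,0,0,-0.0531]]' 0.1
python3 -m creep '[[0,0,0,0,0,-0.0531],[0,0,0,0,0,-0.0531],[0,0,0,0,0,-0.0531],[0,0,0,0,0,-0.0531],[0,0,0,0,0,-0.0531],[0,0,0,0,0,0],[0,0,0,0,0,0]]'
python3 - <<'E'
from h import *
plan([.524,.099,.066],94.9)
E
```

```text
clock: 7.95
position: [0.5217, 0.0979, 0.1477]
ee_rot: [-0.724, -3.055, 0.002]
force: [-0.2, -0.2, -0.1]
width: 0.449
gripper_force: 0.0
clock: 8.53
position: [0.522, 0.0978, 0.1481]
ee_rot: [0.128, -3.137, 0.0]
force: [0.9, -0.2, 0.3]
width: 0.446
gripper_force: 0.0
shift 3 x [-0.0018, 0.0009, 0.0684]
turn 1 x [-0.0, -0.0009, -0.0018]
pos [0.522  0.0978 0.1481] yaw 94.7 j [-0.42  0.37  0.18  1.91 -0.08  0.87  1.45] t 8.53 F [ 0.9 -0.2  0.3] w 0.446 gf 0.0
```

```bash

python3 -m creep '[[-0.003,0.003,0,0,0,0],[-0.002,0.002,0,0,0,0],[0,0,0.05,0,0,0],[0,0,0.055,0,0,0],[0,0,0.055,0,0,0],[0,0,0.042,0,0,0],[0,0,0,0,0,0],[0,0,0,0,0,0]]' 0.22
python3 -m creep '[[0,0,0,0,0,0],[0,0,0,0,0,0],[0,0,0,0,0,0],[0,0,0,0,0,0],[0,0,0,0,0,0],[0,0,0,0,0,0],[0,0,0,0,0,0],[0,0,0,0,0,0]]' 1 25
python3 -m creep '[[0,0,-0.05,0,0,0],[0,0,-0.07,0,0,0],[0,0,-0.07,0,0,0],[0,0,-0.06,0,0,0],[0,0,0,0,0,0]]'
python3 - <<'E'
from h import *
plan([.475,.425,.15])
E
```

```text
clock: 9.2
position: [0.524, 0.1002, 0.0679]
ee_rot: [0.132, -3.137, 0.001]
force: [0.6, 0.2, 0.4]
width: 0.387
gripper_force: 0.0
clock: 9.87
position: [0.5254, 0.1005, 0.0694]
ee_rot: [-0.134, 3.137, 0.001]
force: [-1.0, 0.3, 7.0]
width: 0.258
gripper_force: 24.9
clock: 10.28
position: [0.5271, 0.1007, 0.1732]
ee_rot: [-0.133, 3.132, 0.003]
force: [-0.3, 0.0, -0.9]
width: 0.259
gripper_force: 24.9
shift 9 x [0.0068, 0.091, 0.0065]
pos [0.5271 0.1007 0.1732] yaw 94.9 j [-0.43  0.34  0.18  1.88 -0.08  0.92  1.44] t 10.28 F [-0.3  0.  -0.9] w 0.259 gf 24.9
```

```bash

python3 -m creep '[[0.0068,0.091,0.0065,0,0,0],[0.0068,0.091,0.0065,0,0,0],[0.0068,0.091,0.0065,0,0,0],[0.0068,0.091,0.0065,0,0,0],[0.0068,0.091,0.0065,0,0,0],[0.0068,0.091,0.0065,0,0,0],[0.0068,0.091,0.0065,0,0,0],[0.0068,0.091,0.0065,0,0,0],[0.0068,0.091,0.0065,0,0,0],[0,0,0,0,0,0],[0,0,0,0,0,0]]'
python3 -m creep '[[0,0,0.08,0,0,0],[0,0,0.08,0,0,0],[0,0,0.08,0,0,0],[0,0,0.07,0,0,0],[0,0,0.015,0,0,0],[0,0,0.004,0,0,0],[0,0,0,0,0,0]]'
python3 -m creep '[[0,0,0,0,0,0],[0,0,0,0,0,0],[0,0,0,0,0,0],[0,0,0,0,0,0]]' 0.2
python3 -m creep '[[0,0,-0.05,0,0,0],[0,0,-0.08,0,0,0],[0,0,-0.08,0,0,0],[0,0,-0.08,0,0,0],[0,0,-0.08,0,0,0],[0,0,-0.06,0,0,0],[0,0,0,0,0,0]]'
python3 - <<'E'
from h import *
# lever pad: stand frame
sp=np.array([.5325,.0437]);u=np.array([np.cos(np.radians(-84.1)),np.sin(np.radians(-84.1))]);x=np.array([-u[1],u[0]])
for d in (.236,.222,.21): print(d,sp+u*d-.065*x)
plan([.4905,-.18,.16],95.9)
E
```

```text
clock: 11.2
position: [0.4703, 0.4271, 0.1439]
ee_rot: [0.141, -3.137, -0.0]
force: [0.5, -1.0, -0.8]
width: 0.257
gripper_force: 24.9
clock: 11.78
position: [0.4726, 0.4229, 0.0131]
ee_rot: [0.132, -3.138, 0.002]
force: [-0.2, 0.0, -0.1]
width: 0.264
gripper_force: 25.0
clock: 12.12
position: [0.4725, 0.4246, 0.0139]
ee_rot: [-0.134, 3.138, 0.001]
force: [-0.1, 0.3, 0.4]
width: 0.398
gripper_force: 0.0
clock: 12.7
position: [0.4744, 0.4266, 0.1916]
ee_rot: [-0.134, 3.132, 0.01]
force: [0.0, 0.5, 0.2]
width: 0.402
gripper_force: 0.0
0.236 [ 0.49210336 -0.19773138]
0.222 [ 0.49066426 -0.18380554]
0.21 [ 0.48943075 -0.17186911]
shift 16 x [0.0056, -0.0947, 0.0043]
turn 1 x [0.0029, 0.0033, -0.0085]
pos [0.4744 0.4266 0.1916] yaw 94.9 j [-0.9   0.48  0.12  1.6  -0.06  1.06  0.9 ] t 12.7 F [0.  0.5 0.2] w 0.402 gf 0.0
```

```bash

python3 -m creep '[[0.0056,-0.0947,0.0043,0,0,-0.001],[0.0056,-0.0947,0.0043,0,0,-0.001],[0.0056,-0.0947,0.0043,0,0,-0.001],[0.0056,-0.0947,0.0043,0,0,-0.001],[0.0056,-0.0947,0.0043,0,0,-0.001],[0.0056,-0.0947,0.0043,0,0,-0.001],[0.0056,-0.0947,0.0043,0,0,-0.001],[0.0056,-0.0947,0.0043,0,0,0],[0.0056,-0.0947,0.0043,0,0,0],[0.0056,-0.0947,0.0043,0,0,0],[0.0056,-0.0947,0.0043,0,0,0],[0.0056,-0.0947,0.0043,0,0,0],[0.0056,-0.0947,0.0043,0,0,0],[0.0056,-0.0947,0.0043,0,0,0],[0.0056,-0.0947,0.0043,0,0,0],[0.0056,-0.0947,0.0043,0,0,0],[0,0,0,0,0,0],[0,0,0,0,0,0]]' 1 20
python3 - <<'E'
from h import *
plan([.4905,-.185,.115],95.9)
v=save("top","top2"); f=v[0]
c=cv2.resize(f[195:345,90:490],None,fx=2,fy=2,interpolation=cv2.INTER_CUBIC); cv2.imwrite("pics/crop2.png",c[:,:,::-1])
E
```

```text
clock: 14.2
position: [0.4941, -0.1848, 0.1576]
ee_rot: [0.149, -3.138, 0.001]
force: [-0.9, 0.6, 0.2]
width: 0.003
gripper_force: 0.0
shift 2 x [0.0045, 0.0002, 0.0533]
turn 1 x [-0.0004, -0.0002, -0.0038]
pos [ 0.4941 -0.1848  0.1576] yaw 95.4 j [ 0.02  0.35  0.3   1.92 -0.13  0.89  2.06] t 14.2 F [-0.9  0.6  0.2] w 0.003 gf 0.0
```

View pics/crop2.png

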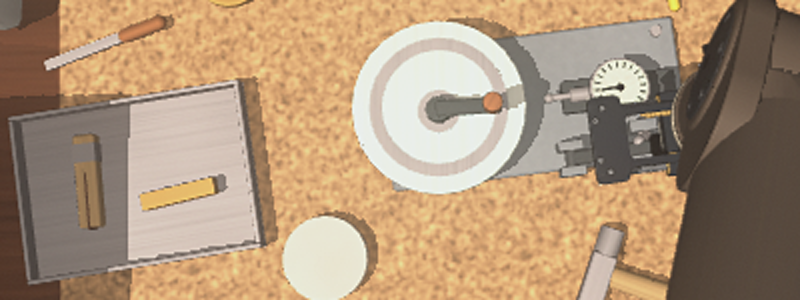

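Both pieces are in the tray, the clamp at (88,182) and the bar at (180,193). The gripper is above the lever pad, so I'll press.

```bash

python3 -m creep '[[0.0045,0,0.05,0,0,0],[0.0045,0,0.055,0,0,0],[0,-0.001,0.02,0,0,0],[0,-0.002,0.02,0,0,0],[0,-0.003,0.02,0,0,0],[0,-0.003,0.02,0,0,0]]'
python3 -m creep '[[0,-0.003,0.02,0,0,0],[0,-0.003,0.02,0,0,0],[0,0,0.01,0,0,0],[0,0,0.01,0,0,0],[0,0,0,0,0,0],[0,0,0,0,0,0]]'
python3 - <<'E'
from h import *
plan([.4905,-.190,.056],95.9)
E
```

```text
clock: 14.75
position: [0.4925, -0.1859, 0.084]
ee_rot: [-0.158, 3.136, -0.001]
force: [-2.9, -0.6, 21.1]
width: 0.006
gripper_force: 11.0
clock: 15.25
position: [0.4917, -0.1881, 0.0597]
ee_rot: [0.157, -3.137, -0.001]
force: [-0.7, 0.1, -0.3]
width: 0.006
gripper_force: 0.0
shift 1 x [0.0035, -0.0043, 0.0092]
turn 1 x [0.0002, -0.0002, -0.0013]
pos [ 0.4917 -0.1881  0.0597] yaw 95.7 j [ 0.08  0.49  0.26  2.01 -0.19  0.67  2.13] t 15.25 F [-0.7  0.1 -0.3] w 0.006 gf 0.0
```

```bash

python3 -m creep '[[0,0,-0.05,0,0,0],[0,0,-0.08,0,0,0],[0,0,-0.08,0,0,0],[0,0,-0.08,0,0,0],[0,0,0,0,0,0.055],[0,0,0,0,0,0.055],[0,0,0,0,0,0.055],[0,0,0,0,0,0.055],[0,0,0,0,0,0.055],[0,0,0,0,0,0.055],[0,0,0,0,0,0.055],[0,0,0,0,0,0.055],[0,0,0,0,0,0.055],[0,0,0,0,0,0.055],[0,0,0,0,0,0.055],[0,0,0,0,0,0.055],[0,0,0,0,0,0.055],[0,0,0,0,0,0.04],[0,0,0,0,0,0]]' 0
python3 - <<'E'
from h import *
plan([.535,-.0103,.165],5)
E
```

```text
clock: 16.83
position: [0.492, -0.1881, 0.176]
ee_rot: [2.124, 2.315, 0.0]
force: [0.8, -0.1, 0.6]
width: 0.501
gripper_force: 0.0
shift 5 x [0.0867, 0.0291, 0.0055]
turn 1 x [0.0001, -0.0001, -0.0005]
pos [ 0.492  -0.1881  0.176 ] yaw 4.9 j [-0.25  0.37  0.69  1.92 -0.29  0.95  0.66] t 16.83 F [ 0.8 -0.1  0.6] w 0.501 gf 0.0
```

```bash

python3 -m creep '[[0.0867,0.0291,0.0055,0,0,0],[0.0867,0.0291,0.0055,0,0,0],[0.0867,0.0291,0.0055,0,0,0],[0.0867,0.0291,0.0055,0,0,0],[0.0867,0.0291,0.0055,0,0,0],[0,0,0,0,0,0],[0,0,0,0,0,0]]'
python3 - <<'E'
from h import *
plan([.535,-.0103,.097],5)
v=save("top","top3"); f=v[0]
c=cv2.resize(f[180:310,270:450],None,fx=4.2,fy=4.2,interpolation=cv2.INTER_CUBIC); cv2.imwrite("pics/crop3.png",c[:,:,::-1])
save("wrist","w3")
E
```

```text
clock: 17.42
position: [0.5346, -0.0078, 0.1646]
ee_rot: [-2.11, -2.327, -0.0]
force: [-0.3, -1.0, -0.7]
width: 0.498
gripper_force: 0.0
shift 2 x [-0.0033, 0.0003, 0.0845]
turn 1 x [-0.0002, -0.0003, 0.005]
pos [ 0.5346 -0.0078  0.1646] yaw 5.6 j [-0.57  0.4   0.65  1.91 -0.3   0.93  0.32] t 17.42 F [-0.3 -1.  -0.7] w 0.498 gf 0.0
```

View pics/crop3.png

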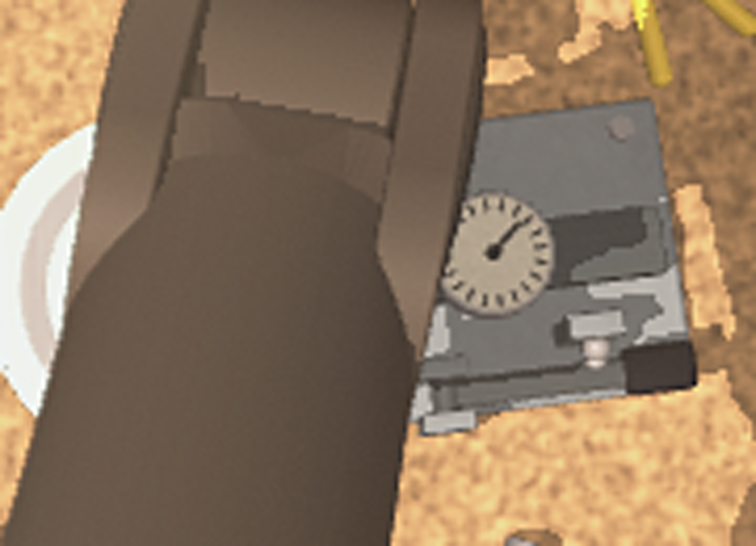

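View pics/w3.png

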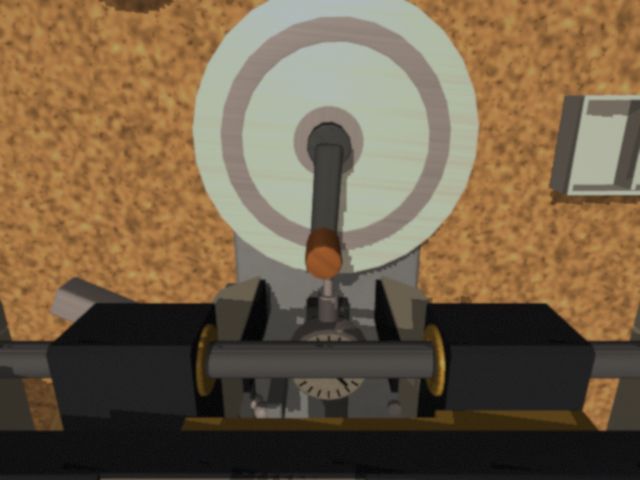

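The pointer in the crop runs from (492,252) to (530,218). It read left at zero, so it now reads about 2.56 rad. The rim is offset towards +x, so the high spot is about 80° clockwise. The wrist view shows the knob at (324,262), centred between the fingers.

```bash

python3 -m creep '[[-0.0066,0.0006,0.05,0,0,0.005],[0,0,0.06,0,0,0],[0,0,0.055,0,0,0],[0,0,0,0,0,0],[0,0,0,0,0,0]]'
python3 -m creep '[[0,0,0,0,0,0],[0,0,0,0,0,0],[0,0,0,0,0,0],[0,0,0,0,0,0],[0,0,0,0,0,0],[0,0,0,0,0,0]]' 1 12
python3 - <<'E'
from h import *
plan([.535,-.0103,.098],5)
o=arm.observe(); M=R.from_rotvec(o["ee_rot"]).as_matrix(); P=o["position"]; sp=np.array([.5325,.0437])
d=P[:2]-sp; a0=np.degrees(np.arctan2(d[1],d[0])); print(a0,np.linalg.norm(d))
a=np.radians(a0-np.arange(0,99,8)); Q=sp+.055*np.c_[np.cos(a),np.sin(a)]
for s in np.diff(Q,axis=0): print((M.T@[*s,0]/.4).round(4).tolist())
E
```

```text
clock: 17.93
position: [0.5339, -0.0149, 0.0987]
ee_rot: [-2.133, -2.305, 0.003]
force: [0.5, -0.0, -0.4]
width: 0.495
gripper_force: 0.0
clock: 18.43
position: [0.5355, -0.0131, 0.0995]
ee_rot: [2.131, 2.307, 0.002]
force: [0.2, -0.3, 5.6]
width: 0.215
gripper_force: 12.0
shift 1 x [0.0071, -0.0007, 0.0038]
turn 1 x [0.0007, -0.0001, -0.0038]
pos [ 0.5355 -0.0131  0.0995] yaw 4.5 j [-0.51  0.48  0.6   1.97 -0.38  0.79  0.38] t 18.43 F [ 0.2 -0.3  5.6] w 0.215 gf 12.0
-86.98355093355772 0.056886101677508266
[0.0018, -0.0191, -0.0]
[0.0045, -0.0187, -0.0]
[0.007, -0.0178, -0.0]
[0.0095, -0.0167, -0.0]
[0.0117, -0.0152, -0.0]
[0.0137, -0.0134, -0.0]
[0.0154, -0.0114, -0.0]
[0.0169, -0.0091, -0.0]
[0.018, -0.0067, -0.0]
[0.0187, -0.0041, -0.0]
[0.0191, -0.0015, 0.0]
[0.0191, 0.0012, 0.0]
```

```bash

python3 -m creep '[[0.006,-0.01,0,0,0,0],[0.001,-0.01,0,0,0,0],[0.0045,-0.0187,0,0,0,0],[0.007,-0.0178,0,0,0,0],[0.0095,-0.0167,0,0,0,0],[0.0117,-0.0152,0,0,0,0],[0.0137,-0.0134,0,0,0,0],[0.0154,-0.0114,0,0,0,0],[0.0169,-0.0091,0,0,0,0],[0.018,-0.0067,0,0,0,0],[0.0187,-0.0041,0,0,0,0],[0,0,0,0,0,0],[0,0,0,0,0,0]]'
python3 - <<'E'
from h import *
plan([.535,-.0103,.15],5)
v=save("top","top4"); f=v[0]
c=cv2.resize(f[180:310,270:450],None,fx=4.2,fy=4.2,interpolation=cv2.INTER_CUBIC); cv2.imwrite("pics/crop4.png",c[:,:,::-1])
E
```

```text
clock: 19.52
position: [0.4796, 0.0338, 0.0995]
ee_rot: [2.128, 2.309, 0.006]
force: [5.8, 6.0, 2.8]
width: 0.213
gripper_force: 12.0
shift 3 x [-0.0403, 0.0432, -0.042]
turn 1 x [0.0018, -0.0007, -0.0028]
pos [0.4796 0.0338 0.0995] yaw 4.7 j [-0.65  0.4   0.61  2.1  -0.35  0.73  0.27] t 19.52 F [5.8 6.  2.8] w 0.213 gf 12.0
```

View pics/crop4.png

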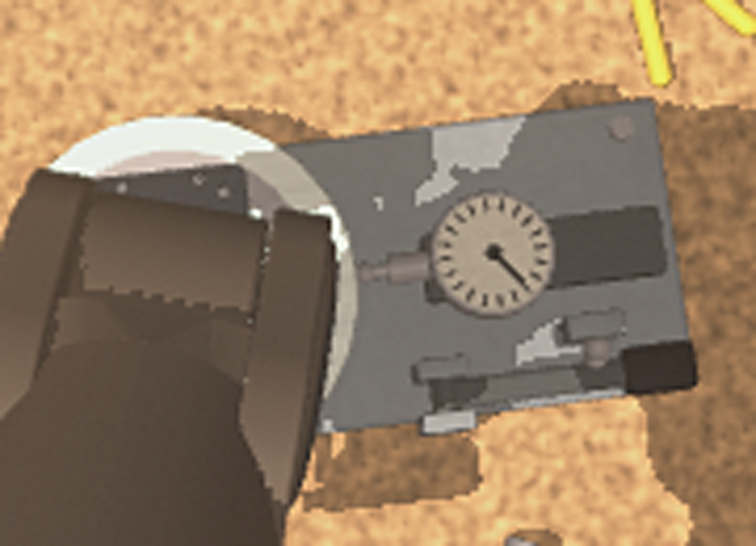

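The pointer runs from (492,252) to (528,290), which is about 4.07 rad and essentially the maximum. I'll let go of the knob, rise and locate the marker again.

```bash

python3 -m creep '[[0,0,0,0,0,0],[0,0,0,0,0,0],[0,0,0,0,0,0],[0,0,0,0,0,0],[0,0,0,0,0,0]]' 0
python3 -m creep '[[0,0,-0.04,0,0,0],[0,0,-0.06,0,0,0],[0,0,-0.08,0,0,0],[0,0,-0.08,0,0,0],[0,0,-0.06,0,0,0],[0,0,0,0,0,0],[0,0,0,0,0,0]]'
cat > m.py <<'E'
from h import *
import sys
v=save("top",sys.argv[1]); f=v[0]
hsv=cv2.cvtColor(f,cv2.COLOR_RGB2HSV)
m=((hsv[...,2]<110)&(hsv[...,1]<90)).astype(np.uint8); m[:, :460]=0;m[:, 540:]=0;m[:185]=0;m[255:]=0
cs=max(cv2.findContours(m,0,2)[0],key=cv2.contourArea); r=cv2.minAreaRect(cs)
b=cv2.boxPoints(r); B=np.array([ray(v,p,.028)[:2] for p in b]);print(r,B.mean(0), np.linalg.norm(B[0]-B[1]),np.linalg.norm(B[1]-B[2]))
for e in(B[1]-B[0],B[2]-B[1]): print(np.linalg.norm(e),np.degrees(np.arctan2(e[1],e[0])))
print("near side top edge pts",B.round(3).tolist())
# dial pointer: darkest direction
cx,cy=270+492.5/4.2,180+252/4.2; g=cv2.cvtColor(f,cv2.COLOR_RGB2GRAY).astype(np.float32)
a=np.radians(np.arange(0,360,2)); s=[np.mean([g[int(round(cy-q*np.sin(t))),int(round(cx+q*np.cos(t)))] for q in(4,5,6,7,8)]) for t in a]
k=np.argmin(s); print("pointer reading",np.radians(186.7-np.degrees(a[k]))%(2*np.pi))
E
python3 m.py top5; python3 -c "
from h import *
plan([.5938,-.3422,.20],50)"
```

```text
clock: 19.98
position: [0.4771, 0.0314, 0.0985]
ee_rot: [-2.131, -2.307, 0.001]
force: [0.2, -0.4, 1.1]
width: 0.489
gripper_force: 0.0
clock: 20.57
position: [0.4783, 0.0316, 0.2276]
ee_rot: [2.131, 2.307, 0.004]
force: [-0.8, 0.4, -1.3]
width: 0.504
gripper_force: 0.0
((492.0704345703125, 218.2238006591797), (17.42441177368164, 32.265201568603516), 32.735225677490234) [ 0.59344684 -0.34166563] 0.06937350429711624 0.036143480958958515
0.06937350429711624 -35.09902540574528
0.036143480958958515 -125.63454727283136
near side top edge pts [[0.576, -0.307], [0.632, -0.347], [0.611, -0.376], [0.555, -0.336]]
pointer reading 3.991567999311031
shift 11 x [-0.0868, 0.0196, 0.006]
turn 7 x [0.0, -0.0, -0.0541]
pos [0.4775 0.0316 0.2265] yaw 4.6 j [-0.77  0.22  0.72  1.96 -0.17  1.02  0.11] t 20.62 F [ 0.2 -0.6  0.3] w 0.5 gf 0.0
```

```bash

python3 -c "
from h import *
plan([.585,-.344,.19],-35)"
```

```text
shift 11 x [-0.087, 0.0176, 0.0082]
turn 6 x [-0.0, -0.0, 0.0549]
pos [0.4775 0.0316 0.2265] yaw 4.6 j [-0.77  0.22  0.72  1.96 -0.17  1.02  0.11] t 20.62 F [ 0.2 -0.6  0.3] w 0.5 gf 0.0
```

```bash

python3 -m creep '[[-0.087,0.018,0.008,0,0,0],[-0.087,0.018,0.008,0,0,0],[-0.087,0.018,0.008,0,0,0],[-0.087,0.018,0.008,0,0,0],[-0.087,0.018,0.008,0,0,0],[-0.087,0.018,0.008,0,0,0],[-0.087,0.018,0.008,0,0,0],[-0.087,0.018,0.008,0,0,0],[-0.087,0.018,0.008,0,0,0],[-0.087,0.018,0.008,0,0,0],[-0.087,0.018,0.008,0,0,0],[0,0,0,0,0,0.055],[0,0,0,0,0,0.055],[0,0,0,0,0,0.055],[0,0,0,0,0,0.055],[0,0,0,0,0,0.055],[0,0,0,0,0,0.055],[0,0,0,0,0,0]]' -1 40
python3 - <<'E'
from h import *
v=save("wrist","w6"); f=v[0]
g=cv2.cvtColor(f,cv2.COLOR_RGB2HSV); m=((g[...,2]<115)&(g[...,1]<80)).astype(np.uint8); m[290:]=0
for c in cv2.findContours(m,0,2)[0]:
    if cv2.contourArea(c)<800: continue
    r=cv2.minAreaRect(c); B=np.array([ray(v,p,.028)[:2] for p in cv2.boxPoints(r)])
    print(np.round(r[0]),np.round(r[1]),B.mean(0).round(4),[(round(np.linalg.norm(e),3),round(np.degrees(np.arctan2(e[1],e[0])),1)) for e in(B[1]-B[0],B[2]-B[1])])
plan([.595,-.344,.10],-35)
E
```

```text
clock: 22.12
position: [0.5862, -0.3434, 0.1891]
ee_rot: [-2.79, -1.439, 0.004]
force: [0.2, -0.1, 0.1]
width: 0.998
gripper_force: 0.0
[332. 196.] [44. 78.] [ 0.5968 -0.3427] [(np.float64(0.06), np.float64(-35.4)), (np.float64(0.036), np.float64(-123.3))]
[568. 131.] [132. 287.] [ 0.7636 -0.4129] [(np.float64(0.204), np.float64(49.1)), (np.float64(0.093), np.float64(-46.3))]
[132.  73.] [146. 264.] [ 0.5296 -0.1859] [(np.float64(0.182), np.float64(-35.5)), (np.float64(0.099), np.float64(-127.8))]
shift 3 x [0.004, 0.0064, 0.0745]
turn 1 x [-0.0014, 0.0006, 0.0]
pos [ 0.5862 -0.3436  0.1895] yaw -35.0 j [-0.05  0.68  0.88  1.52 -0.54  1.21  0.3 ] t 22.17 F [ 0.2 -0.5  0.2] w 1.0 gf 0.0
```

View pics/w6.png

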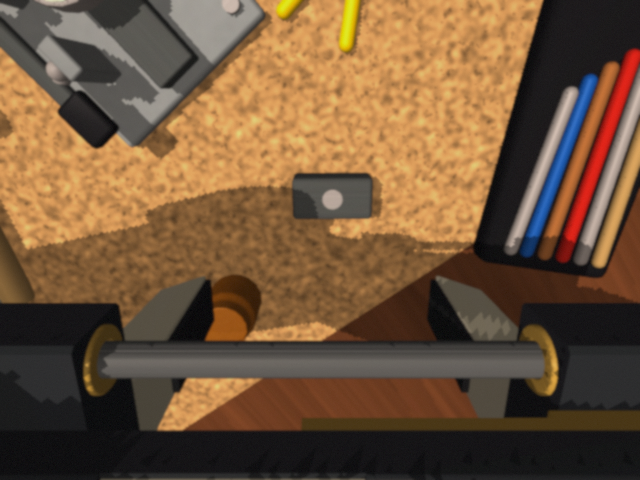

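The marker lies at (332,196), squarely aligned with the fingers, and the jar is well clear at (235,310). I'll go down and grasp it.

```bash

python3 -m creep '[[0.016,0.021,0.06,0,0,0],[0,0,0.09,0,0,0],[0,0,0.09,0,0,0],[0,0,0.08,0,0,0],[0,0,0.07,0,0,0],[0,0,0.045,0,0,0],[0,0,0.018,0,0,0],[0,0,0,0,0,0],[0,0,0,0,0,0]]'
python3 -m creep '[[0,0,0,0,0,0],[0,0,0,0,0,0],[0,0,0,0,0,0],[0,0,0,0,0,0],[0,0,0,0,0,0],[0,0,0,0,0,0],[0,0,0,0,0,0],[0,0,0,0,0,0]]' 1 40
python3 -m creep '[[0,0,-0.05,0,0,0],[0,0,-0.08,0,0,0],[0,0,-0.09,0,0,0],[0,0,-0.09,0,0,0],[0,0,-0.07,0,0,0],[0,0,0,0,0,0],[0,0,0,0,0,0]]'
python3 - <<'E'
from h import *
sp=np.array([.5325,.0437]);a=np.radians(-84.1);u=np.array([np.cos(a),np.sin(a)])
t=sp+.069*u; print(t)
plan([*t,.16],5.9)
E
```

```text
clock: 22.92
position: [0.5975, -0.3439, 0.0107]
ee_rot: [2.786, 1.451, -0.0]
force: [1.0, -0.7, -0.3]
width: 1.0
gripper_force: 0.0
clock: 23.58
position: [0.5979, -0.3435, 0.011]
ee_rot: [2.787, 1.449, 0.001]
force: [-1.7, 1.3, 5.2]
width: 0.692
gripper_force: 40.0
clock: 24.17
position: [0.5981, -0.3439, 0.1636]
ee_rot: [2.786, 1.448, 0.003]
force: [-0.2, 0.5, -4.2]
width: 0.696
gripper_force: 40.0
[ 0.53959269 -0.02493449]
shift 9 x [0.0632, -0.0642, 0.0009]
turn 6 x [0.0002, 0.0, -0.0569]
pos [ 0.5981 -0.3439  0.1636] yaw -35.1 j [-0.05  0.72  0.86  1.52 -0.57  1.17  0.31] t 24.17 F [-0.2  0.5 -4.2] w 0.696 gf 40.0
```

```bash

python3 -m creep '[[0,0,0,0,0,-0.057],[0,0,0,0,0,-0.057],[0,0,0,0,0,-0.057],[0,0,0,0,0,-0.057],[0,0,0,0,0,-0.057],[0,0,0,0,0,-0.057],[0,0,0,0,0,0]]'
python3 - <<'E'
from h import *
plan([.5396,-.0249,.16],5.9)
E
```

```text
clock: 24.75
position: [0.5966, -0.3427, 0.1601]
ee_rot: [-2.094, -2.337, 0.001]
force: [0.3, 1.3, -2.6]
width: 0.687
gripper_force: 40.0
shift 9 x [0.0895, -0.0061, 0.0003]
turn 1 x [-0.0012, -0.0011, 0.0032]
pos [ 0.5966 -0.3427  0.1601] yaw 6.3 j [ 0.05  0.66  0.67  1.52 -0.44  1.12  0.92] t 24.75 F [ 0.3  1.3 -2.6] w 0.687 gf 40.0
```

```bash

python3 -m creep '[[0.0895,-0.006,0,0,0,0.003],[0.0895,-0.006,0,0,0,0],[0.0895,-0.006,0,0,0,0],[0.0895,-0.006,0,0,0,0],[0.0895,-0.006,0,0,0,0],[0.0895,-0.006,0,0,0,0],[0.0895,-0.006,0,0,0,0],[0.0895,-0.006,0,0,0,0],[0.0895,-0.006,0,0,0,0],[0,0,0,0,0,0],[0,0,0,0,0,0]]'
python3 - <<'E'
from h import *
plan([.5396,-.0249,.073],5.9)
v=save("wrist","w7"); save("scene","s7")
E
```

```text
clock: 25.67
position: [0.5433, -0.0216, 0.161]
ee_rot: [-2.106, -2.327, 0.002]
force: [0.5, -0.8, -3.1]
width: 0.691
gripper_force: 40.0
shift 3 x [-0.0025, -0.0032, 0.0734]
turn 1 x [-0.0012, -0.0006, -0.0017]
pos [ 0.5433 -0.0216  0.161 ] yaw 5.7 j [-0.58  0.43  0.72  1.89 -0.35  0.95  0.4 ] t 25.67 F [ 0.5 -0.8 -3.1] w 0.691 gf 40.0
```

View pics/w7.png

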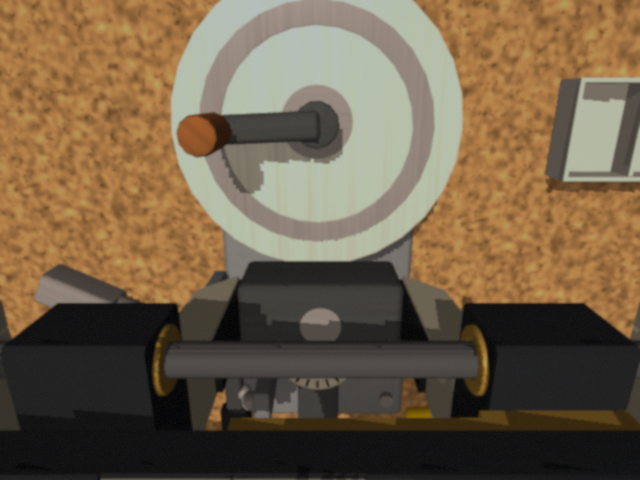

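The marker is held level between the fingers at (320,320), and the knob at (202,135) is out of the way. I'll lower it.

```bash

python3 -m creep '[[-0.004,-0.005,0.03,0,0,0],[-0.004,-0.005,0.05,0,0,0],[0,0,0.05,0,0,0],[0,0,0.05,0,0,0],[0,0,0.025,0,0,0],[0,0,0.01,0,0,0],[0,0,0,0,0,0],[0,0,0,0,0,0]]'
python3 -m creep '[[0,0,0.004,0,0,0],[0,0,0.002,0,0,0],[0,0,0,0,0,0]]'
python3 -c "
from h import *
plan([.5396,-.0249,.071],5.9)"
```

```text
clock: 26.43
position: [0.5412, -0.0294, 0.077]
ee_rot: [2.111, 2.325, 0.0]
force: [0.5, -0.6, -2.8]
width: 0.693
gripper_force: 40.0
clock: 26.68
position: [0.5411, -0.0285, 0.0745]
ee_rot: [2.11, 2.327, 0.001]
force: [0.8, -0.4, -3.0]
width: 0.695
gripper_force: 40.0
shift 1 x [0.0092, -0.0028, 0.0087]
turn 1 x [0.0005, -0.0001, -0.0024]
pos [ 0.5411 -0.0285  0.0745] yaw 5.6 j [-0.5   0.54  0.63  1.98 -0.46  0.76  0.51] t 26.68 F [ 0.8 -0.4 -3. ] w 0.695 gf 40.0
```

```bash

python3 -m creep '[[0.009,-0.002,0.002,0,0,0],[0,0,0.003,0,0,0],[0,0,0.003,0,0,0],[0,0,0.002,0,0,0],[0,0,0,0,0,0]]'
python3 -c "
from h import *
plan([.5396,-.0249,.071],5.9)"
```

```text
clock: 27.1
position: [0.5398, -0.0247, 0.0706]
ee_rot: [-2.109, -2.328, -0.001]
force: [-2.2, 0.8, 5.3]
width: 0.69
gripper_force: 40.0
shift 1 x [-0.0004, -0.0004, -0.0011]
turn 1 x [0.0002, -0.0004, -0.0022]
pos [ 0.5398 -0.0247  0.0706] yaw 5.6 j [-0.5   0.55  0.63  1.99 -0.47  0.75  0.51] t 27.1 F [-2.2  0.8  5.3] w 0.69 gf 40.0
```

```bash

python3 -m creep '[[0,0,0,0,0,0],[0,0,0,0,0,0],[0,0,0,0,0,0],[0,0,0,0,0,0],[0,0,0,0,0,0]]' -0.8
python3 -m creep '[[0,0,-0.02,0,0,0],[0,0,-0.05,0,0,0],[0,0,-0.08,0,0,0],[0,0,-0.08,0,0,0],[0,0,-0.08,0,0,0],[0.09,0,-0.03,0,0,0],[0.09,0,-0.03,0,0,0],[0.09,0,0,0,0,0],[0.09,0,0,0,0,0],[0.09,0,0,0,0,0],[0.09,0,0,0,0,0],[0.09,0,0,0,0,0],[0.09,0,0,0,0,0],[0.09,0,0,0,0,0],[0,0,0,0,0,0],[0,0,0,0,0,0]]'
python3 - <<'E'
from h import *
plan([.54,.3,.2])
v=save("top","top8"); f=v[0]
c=cv2.resize(f[180:310,250:440],None,fx=4.2,fy=4.2,interpolation=cv2.INTER_CUBIC); cv2.imwrite("pics/crop8.png",c[:,:,::-1])
E
```

```text
clock: 27.52
position: [0.5396, -0.0251, 0.07]
ee_rot: [2.11, 2.327, 0.0]
force: [0.1, -0.7, 0.7]
width: 0.894
gripper_force: 0.0
clock: 28.85
position: [0.507, 0.3, 0.218]
ee_rot: [2.105, 2.332, -0.0]
force: [-0.0, -0.4, -0.3]
width: 0.897
gripper_force: 0.0
shift 1 x [-0.0083, 0.0822, 0.0449]
pos [0.507 0.3   0.218] yaw 5.9 j [-1.12  0.44  0.7   1.72 -0.31  1.1  -0.21] t 28.85 F [-0.  -0.4 -0.3] w 0.897 gf 0.0
```

View pics/crop8.png

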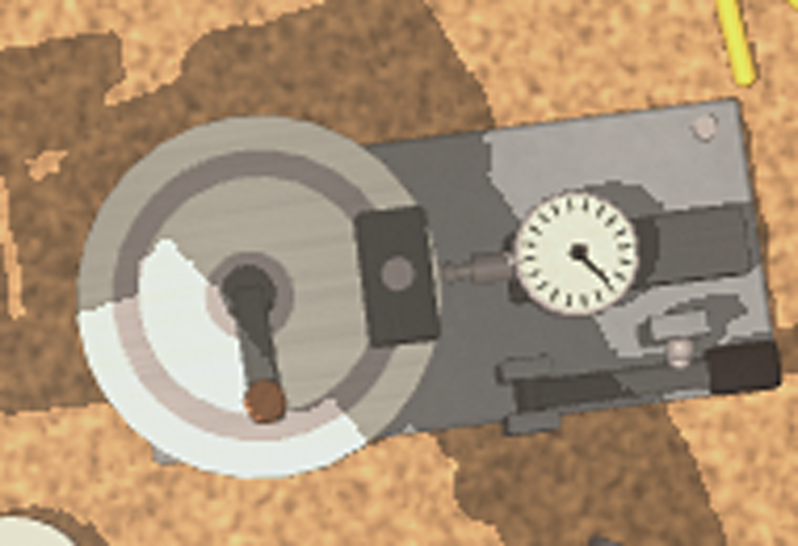

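The marker lies flat beside the plunger tip, with its centre at (398,273) and the tip at about (447,272). The pointer at (612,287) gives about 4.06 rad. I'll check the numbers, including the rim-offset direction.

```bash

python3 - <<'E'
from h import *
v=load("top8"); f=v[0]
C=lambda x,y,z: ray(v,(250+(x+.5)/4.2-.5,180+(y+.5)/4.2-.5),z)[:2]
w=C(258,296.5,.06); sp=np.array([.5325,.0437]); d=w-sp; print("rim offset",d,np.degrees(np.arctan2(d[1],d[0])))
mk=C(398,273,.088); tip=C(447,272,.048); print(mk,tip,np.linalg.norm(mk-tip),np.linalg.norm(tip-sp))
k=C(265,400,.125)-sp;print("knob",np.degrees(np.arctan2(k[1],k[0])))
# pointer angle: dark-pixel principal direction on upscaled dial
g=cv2.cvtColor(f,cv2.COLOR_RGB2GRAY); q=cv2.resize(g[180:310,250:440],None,fx=4.2,fy=4.2,interpolation=cv2.INTER_CUBIC).astype(float)
th=np.radians(np.arange(0,360,1)); s=np.array([np.mean([q[int(round(252-r*np.sin(t))),int(round(578+r*np.cos(t)))] for r in range(14,36)]) for t in th])
wt=np.clip(s.min()+40-s,0,None); a=np.degrees(np.angle((wt*np.exp(1j*th)).sum())); print("reading",np.radians((186.7-a)%360))
E
```

```text
rim offset [ 0.00072954 -0.0033041 ] -77.54888890553302
[ 0.53996319 -0.02755825] [ 0.54393926 -0.05291729] 0.02566885630864837 0.09729212684637867
knob -172.1851182347205
reading 4.0510816729390715
```

```bash
python3 -c "
from cell import arm
print(arm.sign_off())"
```

```text
the job is handed in; nothing more can be done
None
```

I've handed the job in, but the sign-off returned no verdict: the clamp and bar are in the tray, the lever is latched, the dial reads about 4.05 rad (taken as its maximum, with no full turn made), and the marker lies flat on the wheel about 26 mm from the plunger tip.

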